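# Pop the desiccant cartridge to its service stop

## Task

Press the sprung eject key of the dock with one finger while the other finger of the same hand waits in front of the desiccant cartridge, so that the cartridge pops part of the way out and is trapped against that finger instead of shooting off the dock. Keep it trapped there with the key still down for about half a second, then let the key up and back away, so that the rising posts catch the cartridge's middle rib and leave it standing safely at its service stop. Do not lift the cartridge, and leave the things around the dock where they are.

Things in the scene. Friction and masses are not known exactly. Their poses are not given: they have to be found in the camera images.
- dock: Grey steel ejector dock, fixed. Flat deck slab, top 20 mm above the shelf, x -90 to +75, y -35 to +80 mm in the dock frame. Origin: on the shelf below the middle of the cartridge as it starts; z up, +x the way the cartridge pops out, y to the left of that. Channel walls (outer faces y +-29, tops 55.5 mm above the shelf) run to x +36 mm; rails over the ribs keep the cartridge from lifting.
- landing (a point): Best centre for the waiting finger: on the bare deck in front of the channel, dock x +61, y 0 mm, deck height, abreast of the key. Open end at x +75 mm. The finger's side towards the cartridge must lie at dock x 42 to 63 mm (best 52, as with an 18 mm wide finger centred here), and the finger reach within y +-15 mm: it then stops the cartridge 12 to 33 mm out, as it should.
- posts (a point): Midway between the tops of two steel posts, 5 mm square, 7 mm high above the deck, at dock x +30.5 to +35.5, y +-20 mm, that stand before the cartridge's front plate and hold it in. They go down and up with the key. Coming up again between front plate and middle rib, they catch the middle rib: the service stop, where the spring has moved the cartridge 34 mm out.
- pusher_face (a point): Centre of the face of the spring pusher behind the cartridge; moves along dock +x, 46 mm stroke. It pushes with about 3.5 N at first and 2 N at the end, and throws the cartridge out at once when the posts are down (within about 0.1 s): if no finger is waiting, it flies off the open end.
- key (a joint): How far the key is pressed, in m: 0 up, 0.010 fully down. Spring: 3 N at first, 5 N at the bottom, plus up to about 4 N of friction at the posts until they let go of the cartridge at 6 to 7 mm. It comes up by itself, with the posts, when let go.
- key_top (a point): Centre of the top of the eject key, a flat steel pad 36 mm (along dock x) by 32 mm (along dock y), at dock x +61, y +60 mm. Up, its top is 35 mm above the shelf; fully down, 25 mm, so that a finger pressing it and an equally long finger over the landing both end 5 mm above the deck.
- cartridge: White plastic desiccant cartridge, loose, about 60 g, 60 mm long, 46 wide, 30 high, standing on the deck in the channel. Origin: centre of its underside; x along its length, towards the mouth. Body 30 mm wide; three full-width ribs: front plate (x +24 to +30 mm), middle rib (-9.5 to -3.5), rear rib (-30 to -24). It starts at dock x 0, front face at +30 mm.
- spool: Grey plastic filament spool, lying flat, 160 mm across, 50 mm high; origin under its centre. Bystander.
- hex_holder: Red aluminium hex key holder with upright keys, 70 x 24 mm, up to 70 mm high; origin under its centre. Bystander.
- scraper: Blue plastic scraper lying flat, about 128 mm long, 45 mm wide blade, 12 mm high; origin underneath, near its middle. Bystander.
- tub: White desiccant tub with its flip-top lid shut, 72 mm across, 70 mm high; origin under its centre. Bystander.

How it is judged:
On the way, in this order (a step that is already met when the one before it is completed fails the run):
1. the key is being pressed while the cartridge is still in (value of joint key above 0.003 m and x of cartridge in the frame of dock below 0.006 m).
2. the cartridge has popped and is trapped, still, against a finger, with the key still down (value of joint key above 0.005 m and x of cartridge in the frame of dock between 0.01 and 0.036 m and contact force between the fingers and cartridge above 0.4 N and linear speed of cartridge below 0.03 m/s), for 0.3 s.
At the end, for the whole second after the job is handed in: The key is up (within 2 mm), and the cartridge stands still and level on the deck at its service stop, 34 mm out of the dock (31 to 38 mm) (value of joint key below 0.002 m and x of cartridge in the frame of dock between 0.031 and 0.038 m and z of cartridge in the frame of dock below 0.024 m and angle between cartridge's own z axis and vertical below 0.1 rad and linear speed of cartridge below 0.01 m/s); the robot touches nothing.
It fails at once if the cartridge gets away past its service stop (more than 45 mm out) (x of cartridge in the frame of dock above 0.045 m).
It fails at once if the cartridge is lifted by more than 10 mm (z of cartridge in the frame of dock above 0.03 m).
It fails at once if a thing around the dock is moved by more than 20 mm (distance of any of spool, hex_holder, scraper, tub from where it was at the start of the episode above 0.02 m).
It also fails if it takes over 29 s, if anything falls off the work surface, if the arm or the gripper's body presses on something with over 40 N, if the wrist force passes 120 N, or if a joint passes its speed limit or range.

## Robot

A 7-joint arm with a two-finger parallel gripper is mounted at the origin on the work surface. World frame = base frame: x ahead of the robot, y to its left, z up, the work surface at z = 0. Lengths are in m, angles in rad, forces in N, time in s.
With the tool pointing down it reaches from about 0.4 to 0.85 m from the base axis. Payload 4.5 kg.
Tool frame: the origin (TCP) lies on the centre line of the jaws, within the pads' length; the fingertips stand r.tip_reach ahead of it and the grasp point (between the pads) lies 3 mm ahead of it (r.tip_reach is the distance from the TCP to the fingertips, in m); z points along the fingers, y is the line along which they close (so a half turn about z gives the same grasp; the last joint's range is limited). The gripper opens to 88 mm and grips with 3 to 60 N. Pads are 18 mm wide; open, the fingers measure 123 mm over their backs; the gripper's body (75 mm by 187 mm) begins 45 mm behind the grasp point.
Start: joints at [-1.18, 0.689, -0.195, 1.565, 0.157, 0.902, -0.215], TCP at [0.218, 0.586, 0.261] pointing down, gripper open.
Joint ranges: [-3.01, 3.01], [-0.46, 2.08], [-1.47, 1.51], [0.13, 2.56], [-1, 4.14], [0.04, 2.09], [-2.66, 2.66]. Speed limits (rad/s): [2.57, 2.57, 3.14, 3.14, 3.14, 3.14, 3.14].

## Interface

Orientations are given as a unit quaternion [x, y, z, w].
In Python, from plant import readout, eyes, ticket, r gives the robot as it stands. The module is installed in compiled form; this text tells all that it offers.
- The arm moves only by the tool carry_out, never from a script. Its argument "motion" is a list that holds one entry, the list of rows, each a list of 7 numbers: the shift along the tool's x, y, z in mm, then the turn, a rotation vector about the tool's x, y, z in rad, then the opening in per cent of the stroke, from 0 (shut) to 100 (fully open). In form: [[[dx, dy, dz, ax, ay, az, claw], ...]]. A call has 1 to 8 rows; each row shifts and turns the commanded pose from where the row before left it, along the tool's axes as they then stand; what a row does not reach is not made up. A row lasts 1/10 s, in which the tool goes at most 50 mm and 8.59 degrees, less where a joint would pass 70% of its speed; a pose out of reach is approached as far as the arm can. A call is refused whole if a number of a shift passes 50 or a number of a turn 0.15, either way. A call with a gripper value outside its range is refused whole. The fingers move at their own pace and stop on an object; "squeeze" is the grip in N (left out, the last holds). Time passes only in rows, so rows that do not move let the fingers close. It gives the time, the measured TCP pose, the force and the opening at its end, in the units of the state.
- readout.get_state(): the state, without advancing time (a new reading comes with each control period).
- eyes.snapshot(name): name is "scene" or "top"; returns a dict with "pixels" (480x640x3 uint8, red, green, blue), "K" (3x3 intrinsics, pixels), "origin" and "attitude" of the camera in the world. Camera axes: x right, y down, z forward; pixel columns grow to the right and rows downward; lengths in m; the calibration is good to about 2 mm. A picture is of the moment at which its call begins. There is no depth.
- ticket.finish_job(): hands the job in, once; it reports no verdict.
The state is a dict: "clock": time; "q": joint angles; "qd": joint speeds; "joint_torque": joint torques, N m; "tool_pos": TCP position; "eef_rot": TCP orientation; "contact_force": force on the tool from outside, world axes, zero at the start; "moment": the same for the moment, N m; "opening": opening from 0.0 (shut) to 1.0 (fully open).
Only numpy, scipy, OpenCV 4.12 (cv2) and the standard library are available. Lean on these libraries where they do the work, as an engineer would, in place of code of your own. Each camera call takes 0.05 s, during which the arm holds its last target. There are 200 camera calls.

## Working session

There is one attempt and no reset: what is moved stays moved. The work goes in short steps, Python scripts to look and compute and a tool call to move; the robot and the scene stay as the last step left them, time stands still between calls to the robot, and variables do not carry over. Pictures are saved under pics/ and viewed, on a budget of 10 in all, crops included, one or two more only if the job needs it, and the job is handed in when it is done.

Besides the shell and the picture viewer there is one more tool, called as a command line: name --argument value ..., lists and objects as JSON in quotes. carry_out: Moves the arm, as the interface text tells. Its arguments: {"type":"object","properties":{"motion":{"type":"array","items":{"type":"array","items":{"type":"array","items":{"type":"number"}}}},"squeeze":{"type":"number"}},"required":["motion"]}

```bash
mkdir -p pics
python3 - <<'E'
from plant import readout, eyes, ticket, r
import cv2
s=readout.get_state();print({k:s[k] for k in("clock","tool_pos","eef_rot","opening","contact_force")},r.tip_reach)
for n in("scene","top"):
    p=eyes.snapshot(n);cv2.imwrite(f"pics/{n}0.png",p["pixels"][:,:,::-1]);print(n,p["K"],p["origin"],p["attitude"])
E
```

```text
{'clock': 0.0, 'tool_pos': array([0.21814952, 0.58507175, 0.25993   ]), 'eef_rot': array([ 1.77427134e-01,  9.84133532e-01, -8.91311044e-04, -9.77255610e-05]), 'opening': 1.0016463077412165, 'contact_force': array([-0.43822275,  0.27722348,  0.11360021])} 0.022
scene [[541.17848395   0.         323.61043012]
 [  0.         541.17848395 232.93975093]
 [  0.           0.           1.        ]] [0.864349   0.37779683 0.93536159] [ 0.27596034  0.91650284 -0.27930732 -0.07652351]
top [[458.07121734   0.         309.11153238]
 [  0.         458.07121734 246.14450469]
 [  0.           0.           1.        ]] [ 0.35178614 -0.11695561  0.9472844 ] [-0.6820701   0.72387462 -0.07435293  0.07250896]
```

View pics/scene0.png

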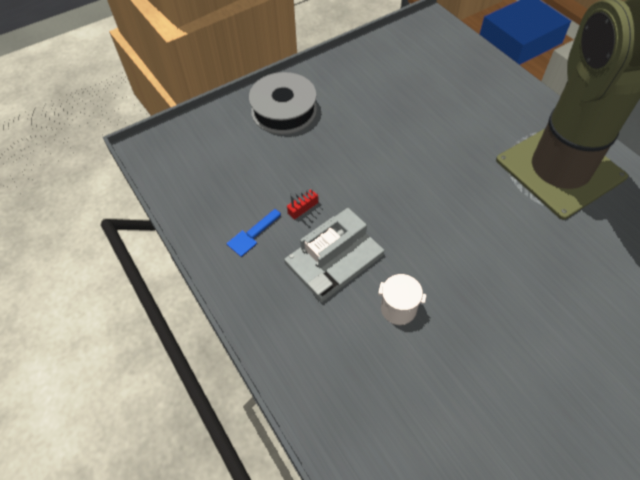

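View pics/top0.png

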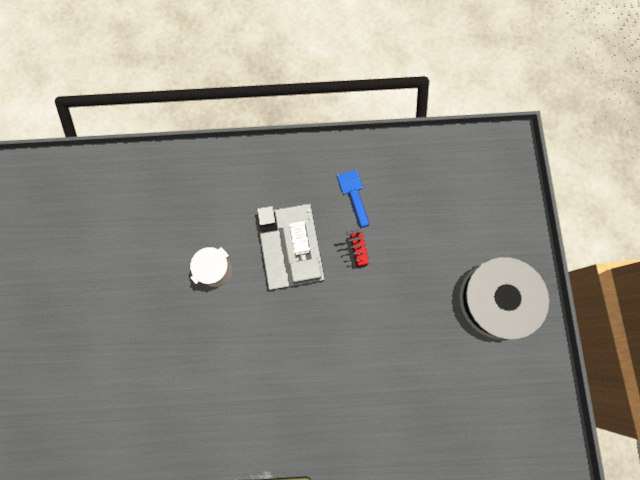

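The top view shows the dock's deck at about (260–325, 205–290), with the key at (266,216) and the cartridge at (299,240). The mouth points up the image (away from the robot). The tub is at (209,266), the hex holder at (360,249). The scene view shows the dock around (335,253). Next I enlarge both.

Run:
```python
import cv2,numpy as np
a=cv2.imread("pics/top0.png")[195:300,245:335];b=cv2.imread("pics/scene0.png")[200:305,275:395]
a=cv2.resize(a,None,fx=4,fy=4,interpolation=cv2.INTER_CUBIC);b=cv2.resize(b,None,fx=3.5,fy=3.5,interpolation=cv2.INTER_CUBIC)
h=np.zeros((420,800,3),np.uint8);h[:a.shape[0],:a.shape[1]]=a;h[:b.shape[0],370:370+b.shape[1]]=b
cv2.imwrite("pics/zoom0.png",h);print(a.shape,b.shape)
```

```text
(420, 360, 3) (368, 420, 3)
```

View pics/zoom0.png

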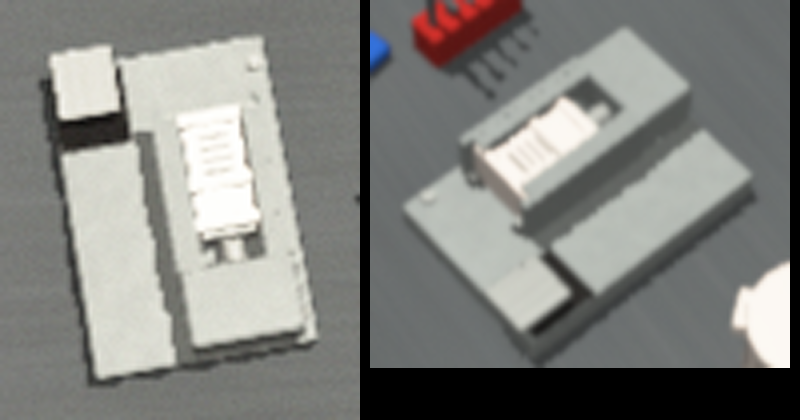

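```bash
cat > h.py <<'E'
import numpy as np
from scipy.spatial.transform import Rotation as R
def ray(p,uv,z):
    d=R.from_quat(p["attitude"]).apply(np.linalg.solve(p["K"],[uv[0],uv[1],1]));o=np.array(p["origin"])
    return (o+d*(z-o[2])/d[2])[:2]
def fit(A,B): # rigid 2D: B=Rot A+t
    A,B=np.array(A,float),np.array(B,float);a=A-A.mean(0);b=B-B.mean(0)
    th=np.arctan2((a[:,0]*b[:,1]-a[:,1]*b[:,0]).sum(),(a*b).sum());c,s=np.cos(th),np.sin(th);M=np.array([[c,-s],[s,c]])
    t=B.mean(0)-M@A.mean(0);return th,t,(B-(A@M.T+t))
E
python3 - <<'E'
from plant import eyes
from h import *
P={n:eyes.snapshot(n) for n in("top","scene")}
top=[((75,-35,20),(263,38)),((-90,80,20),(95,380)),((79,76,35),(50,54)),((79,44,35),(113,45)),((43,44,35),(122,112)),((43,76,35),(61,121))]
sc=[((75,-35,20),(404,208)),((-90,80,20),(751,178)),((79,76,35),(526,329)),((79,44,35),(489,288)),((43,44,35),(538,255)),((43,76,35),(574,292))]
def go(L,p,f):
    return [l[0][:2] for l in L],[1e3*ray(p,f(l[1]),l[0][2]/1e3) for l in L]
a=go(top,P["top"],lambda z:(245+(z[0]+.5)/4-.5,195+(z[1]+.5)/4-.5))
b=go(sc,P["scene"],lambda z:(275+(z[0]-370+.5)/3.5-.5,200+(z[1]+.5)/3.5-.5))
for A,B in(a,b,(a[0]+b[0],a[1]+b[1])):
    th,t,e=fit(A,B);print(np.degrees(th),t,e.round(1).tolist())
    c,s=np.cos(th),np.sin(th);print("landing",t+[c*61,s*61],"key",t+[c*61-s*60,s*61+c*60],"mid",t+[c*61-s*30,s*61+c*30])
E
```

```text
6.132464401651148 [ 560.09123248 -106.78686409] [[-0.7, 0.3], [0.3, -0.5], [0.6, 0.5], [0.0, -0.5], [-0.3, 0.3], [0.2, -0.0]]
landing [ 620.74216451 -100.27038922] key [614.3325171  -40.61373478] mid [617.5373408 -70.442062 ]
7.108165787743348 [ 559.88367683 -105.86489053] [[0.2, 1.2], [4.0, -0.0], [-1.8, -0.8], [-2.6, -0.8], [-0.0, 1.2], [0.3, -0.7]]
landing [620.41484987 -98.31657348] key [612.99027572 -38.77771475] mid [616.70256279 -68.54714411]
6.614144460045205 [ 559.98072364 -106.32425358] [[-0.8, -0.8], [1.0, -0.2], [1.4, -0.6], [0.6, -1.6], [0.2, -0.5], [1.0, -0.8], [0.3, 2.3], [3.3, -0.4], [-2.6, 0.2], [-3.2, 0.2], [-0.6, 2.0], [-0.5, 0.0]]
landing [620.57472967 -99.2981285 ] key [613.66378697 -39.69746683] mid [617.11925832 -69.49779767]
```

The top-view fit agrees to under 1 mm and the scene view to about 2 mm. I take dock yaw as 6.2° and the finger midpoint target as (617.3, −70). First I traverse there.

carry_out --motion '[[[-30, -24, 0, 0, 0, 0, 48], [-30, -24, 0, 0, 0, 0, 48], [-30, -24, 0, 0, 0, 0, 48], [-30, -24, 0, 0, 0, 0, 48], [-30, -24, 0, 0, 0, 0, 48], [-30, -24, 0, 0, 0, 0, 48], [-30, -24, 0, 0, 0, 0, 48], [-30, -24, 0, 0, 0, 0, 48]]]'

```text
clock: 1.0
tool_pos: [0.3767, 0.3205, 0.2607]
eef_rot: [0.177, 0.984, 0.0, 0.0]
contact_force: [0.1, -0.8, -0.4]
opening: 0.48
```

carry_out --motion '[[[-30, -24, 0, 0, 0, 0, 48], [-30, -24, 0, 0, 0, 0, 48], [-30, -24, 0, 0, 0, 0, 48], [-30, -24, 0, 0, 0, 0, 48], [-30, -24, 0, 0, 0, 0, 48], [-30, -24, 0, 0, 0, 0, 48], [-30, -24, 0, 0, 0, 0, 48], [-30, -24, 0, 0, 0, 0, 48]]]'

```text
clock: 1.8
tool_pos: [0.5345, 0.0567, 0.2607]
eef_rot: [0.177, 0.984, 0.0, -0.0]
contact_force: [-0.3, 0.3, -0.1]
opening: 0.477
```

carry_out --motion '[[[-30, -24, 0, 0, 0, 0, 48], [-30, -24, 0, 0, 0, 0, 48], [-30, -24, 0, 0, 0, 0, 48], [0, 0, 0, 0, 0, -0.12, 48], [0, 0, 0, 0, 0, -0.12, 48], [0, 0, 0, 0, 0, -0.12, 48], [0, 0, 0, 0, 0, -0.1, 48], [0, 0, 0, 0, 0, 0, 48]]]'

```text
clock: 2.6
tool_pos: [0.593, -0.041, 0.2604]
eef_rot: [-0.052, 0.999, 0.0, -0.0]
contact_force: [0.8, 0.4, -0.8]
opening: 0.482
```

carry_out --motion '[[[-11, -16, 20, 0, 0, 0, 48], [-10, -15, 30, 0, 0, 0, 48], [0, 0, 30, 0, 0, 0, 48], [0, 0, 30, 0, 0, 0, 48], [0, 0, 30, 0, 0, 0, 48], [0, 0, 15, 0, 0, 0, 48], [0, 0, 10, 0, 0, 0, 48], [0, 0, 0, 0, 0, 0, 48]]]'

```text
clock: 3.4
tool_pos: [0.6169, -0.0693, 0.0951]
eef_rot: [-0.051, 0.999, -0.0, -0.001]
contact_force: [-0.0, -0.4, 0.3]
opening: 0.481
```

Run:
```python
from plant import readout, eyes
import cv2,numpy as np
s=readout.get_state();print(s["clock"],s["tool_pos"],s["eef_rot"],s["opening"],s["contact_force"])
a=eyes.snapshot("top")["pixels"][165:300,225:355,::-1];b=eyes.snapshot("scene")["pixels"][170:320,260:410,::-1]
h=np.zeros((540,800,3),np.uint8)
h[:459,:390]=cv2.resize(a,None,fx=3,fy=3.4,interpolation=cv2.INTER_CUBIC) if 0 else cv2.resize(a,(390,459));h[:405,395:800]=cv2.resize(b,(405,405),interpolation=cv2.INTER_CUBIC)
cv2.imwrite("pics/hover.png",h)
```

```text
3.4 [ 0.61692811 -0.0692583   0.09507561] [-5.12840808e-02  9.98683930e-01 -5.71881901e-06 -5.92254455e-04] 0.48090947113932175 [-0.02838245 -0.38563082  0.28964329]
```

View pics/hover.png

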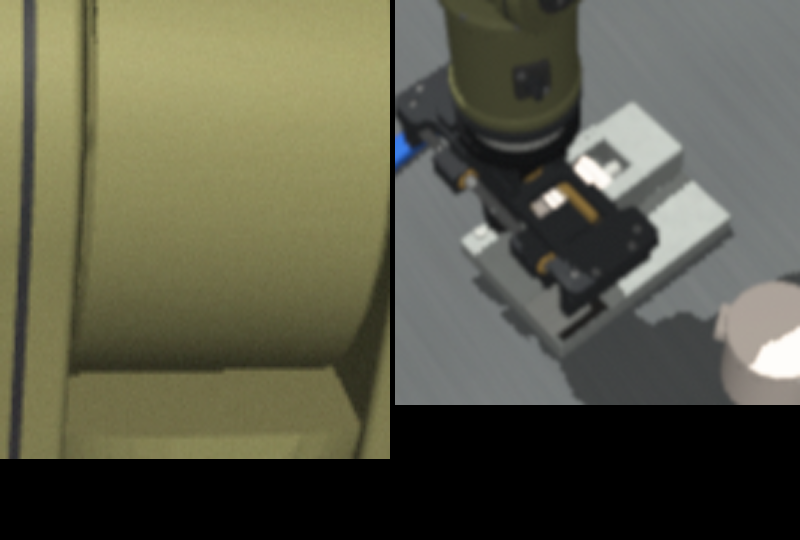

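Scene view: one finger hangs over the key (~(575,300) in the crop) and the other in front of the channel mouth. The top view is blocked by the arm. The TCP is within 1 mm of plan, with tips at z 73 mm. I go down to just above the key.

carry_out --motion '[[[0, 0, 15, 0, 0, 0, 48], [0, 0, 10, 0, 0, 0, 48], [0, 0, 7, 0, 0, 0, 48], [0, 0, 3, 0, 0, 0, 48], [0, 0, 2, 0, 0, 0, 48], [0, 0, 0, 0, 0, 0, 48]]]'

```text
clock: 4.1
tool_pos: [0.6172, -0.0693, 0.0585]
eef_rot: [-0.052, 0.999, 0.0, -0.0]
contact_force: [-0.1, -0.6, 0.0]
opening: 0.48
```

carry_out --motion '[[[0, 0, 1.5, 0, 0, 0, 48], [0, 0, 1.5, 0, 0, 0, 48], [0, 0, 1.5, 0, 0, 0, 48], [0, 0, 0, 0, 0, 0, 48]]]'

```text
clock: 4.5
tool_pos: [0.6176, -0.0693, 0.0546]
eef_rot: [-0.052, 0.999, 0.0, 0.0]
contact_force: [-0.5, -0.3, 3.3]
opening: 0.481
```

Contact came at the expected height, with 3.3 N. I keep pressing.

carry_out --motion '[[[0, 0, 1, 0, 0, 0, 48], [0, 0, 1, 0, 0, 0, 48], [0, 0, 1.5, 0, 0, 0, 48], [0, 0, 1.5, 0, 0, 0, 48], [0, 0, 1.5, 0, 0, 0, 48], [0, 0, 0.5, 0, 0, 0, 48], [0, 0, 0, 0, 0, 0, 48], [0, 0, 0, 0, 0, 0, 48]]]'

```text
clock: 5.3
tool_pos: [0.618, -0.0693, 0.0475]
eef_rot: [-0.052, 0.999, -0.0, 0.001]
contact_force: [-0.6, 0.1, 5.2]
opening: 0.48
```

Run:
```python
from plant import readout, eyes
import cv2
s=readout.get_state();print(s["clock"],s["tool_pos"],s["contact_force"],s["moment"])
b=eyes.snapshot("scene")["pixels"][190:310,270:400,::-1]
cv2.imwrite("pics/press.png",cv2.resize(b,None,fx=5,fy=5,interpolation=cv2.INTER_CUBIC))
```

```text
5.3 [ 0.61798501 -0.06928142  0.04748221] [-0.58635632  0.10468329  5.16499928] [ 0.02955009 -0.00318039  0.15498745]
```

View pics/press.png

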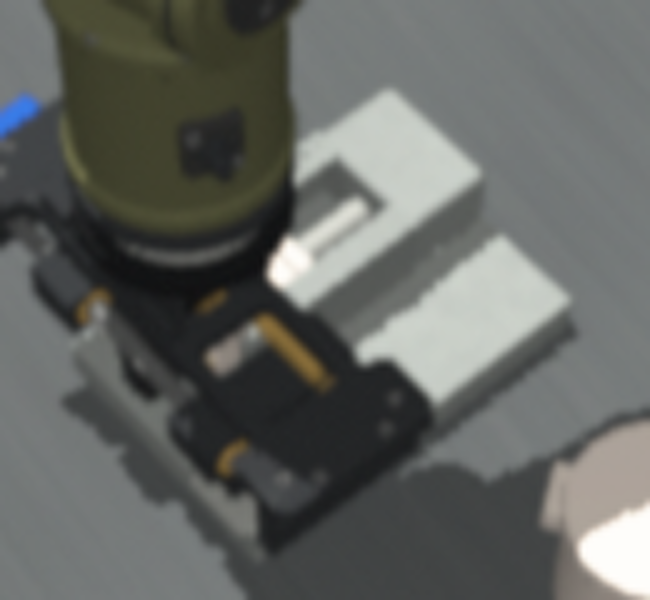

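The cartridge has popped: the pusher rod is now visible, extended at ~(335,230), and the cartridge lies against the finger. The 0.155 N·m moment about vertical fits about 2.5 N on each finger. I hold a bit longer, then let the key up slowly and back away along dock +x.

carry_out --motion '[[[0, 0, 0, 0, 0, 0, 48], [0, 0, 0, 0, 0, 0, 48], [0, 0, 0, 0, 0, 0, 48], [0, 0, 0, 0, 0, 0, 48], [0, 0, -1.5, 0, 0, 0, 48], [0, 0, -1.5, 0, 0, 0, 48], [0, 0, -1.5, 0, 0, 0, 48], [0, 0, -1.5, 0, 0, 0, 48]]]'

```text
clock: 6.15
tool_pos: [0.6179, -0.0693, 0.0533]
eef_rot: [-0.052, 0.999, 0.0, 0.001]
contact_force: [4.1, 0.2, 0.6]
opening: 0.485
```

carry_out --motion '[[[0, 0, -1.5, 0, 0, 0, 48], [0, 0, -1.5, 0, 0, 0, 48], [0, 0, -1.5, 0, 0, 0, 48], [0, 0, -1, 0, 0, 0, 48], [0, 0, -1, 0, 0, 0, 48], [0, 0, 0, 0, 0, 0, 48], [0, 0, 0, 0, 0, 0, 48]]]'

```text
clock: 6.85
tool_pos: [0.6174, -0.0691, 0.0596]
eef_rot: [-0.052, 0.999, 0.0, 0.0]
contact_force: [5.3, 0.1, -2.7]
opening: 0.48
```

Run:
```python
from plant import readout
s=readout.get_state();print(s["clock"],s["tool_pos"],s["contact_force"],s["moment"])
```

```text
6.85 [ 0.61739865 -0.06912648  0.05957242] [ 5.33291857  0.0905256  -2.65758258] [ 0.27113145 -1.07150026  0.15900272]
```

Trapped, with the key released and the finger still holding the cartridge (5 N along +x). Now I back away slowly.

carry_out --motion '[[[-2, 0, 0, 0, 0, 0, 48], [-2, 0, 0, 0, 0, 0, 48], [-2, 0, 0, 0, 0, 0, 48], [-2, 0, 0, 0, 0, 0, 48], [-2, 0, 0, 0, 0, 0, 48], [-3, 0, 0, 0, 0, 0, 48], [-3, 0, 0, 0, 0, 0, 48], [-4, 0, 0, 0, 0, 0, 48]]]'

```text
clock: 7.65
tool_pos: [0.6367, -0.0676, 0.0596]
eef_rot: [-0.051, 0.999, -0.0, -0.001]
contact_force: [-0.6, -0.3, 0.8]
opening: 0.48
```

carry_out --motion '[[[-10, 0, 0, 0, 0, 0, 48], [-15, 0, 0, 0, 0, 0, 48], [-20, 0, 0, 0, 0, 0, 48], [-15, 0, -10, 0, 0, 0, 48], [-10, 0, -30, 0, 0, 0, 48], [0, 0, -40, 0, 0, 0, 48], [0, 0, -40, 0, 0, 0, 48], [0, 0, -30, 0, 0, 0, 48]]]'

```text
clock: 8.45
tool_pos: [0.7072, -0.0601, 0.2123]
eef_rot: [-0.051, 0.999, 0.0, 0.001]
contact_force: [0.9, 0.1, -0.5]
opening: 0.478
```

carry_out --motion '[[[0, 40, 0, 0, 0, 0, 48], [0, 45, 0, 0, 0, 0, 48], [0, 45, 0, 0, 0, 0, 48], [0, 45, 0, 0, 0, 0, 48], [0, 45, 0, 0, 0, 0, 48], [0, 40, 0, 0, 0, 0, 48], [0, 20, 0, 0, 0, 0, 48], [0, 0, 0, 0, 0, 0, 48]]]'

```text
clock: 9.25
tool_pos: [0.6765, 0.2224, 0.2096]
eef_rot: [-0.054, 0.999, 0.001, -0.001]
contact_force: [-0.1, -0.8, -0.8]
opening: 0.481
```

Run:
```python
from plant import readout, eyes
import cv2,numpy as np
s=readout.get_state();print(s["clock"],s["tool_pos"],s["contact_force"])
a=eyes.snapshot("top")["pixels"][195:300,245:335,::-1];b=eyes.snapshot("scene")["pixels"][200:305,275:395,::-1]
h=np.zeros((420,800,3),np.uint8);h[:,:360]=cv2.resize(a,(360,420),interpolation=cv2.INTER_CUBIC);h[:368,370:790]=cv2.resize(b,(420,368),interpolation=cv2.INTER_CUBIC)
cv2.imwrite("pics/end.png",h)
```

```text
9.25 [0.67653786 0.22243203 0.209627  ] [-0.11402228 -0.82391409 -0.77991731]
```

View pics/end.png

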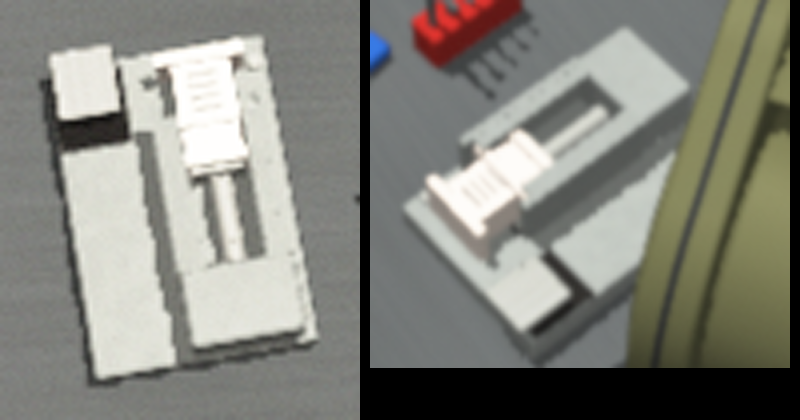

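The key is up at its original place and the cartridge stands out of the channel against its stop, front edge at about (155,58)–(242,42) in the left crop. I check the figure.

Run:
```python
from plant import eyes,readout
from h import *
import cv2
p=eyes.snapshot("top");th=np.radians(6.13);t=np.array([560.1,-106.8])
def dock(u,v,z):
    w=1e3*ray(p,(245+(u+.5)/4-.5,195+(v+.5)/4-.5),z)-t;c,s=np.cos(th),np.sin(th);return [c*w[0]+s*w[1],-s*w[0]+c*w[1]]
for uv in((154,58),(242,42)):print("front",np.round(dock(*uv,.05),1))
print("rear before/after",np.round([dock(228,236,.05),dock(220,173,.05)],1))
old=cv2.imread("pics/top0.png")[:,:,::-1].astype(int);new=p["pixels"].astype(int)
d=(abs(old-new).max(2)>40).astype(np.uint8)
n,_,st,_=cv2.connectedComponentsWithStats(d);print([x.tolist() for x in st[1:] if x[4]>15])
```

```text
front [63.9 23.4]
front [ 64.9 -22.1]
rear before/after [[-33.4   1.2]
 [ -0.9  -0. ]]
[[0, 6, 202, 474, 37357], [3, 159, 21, 26, 258], [0, 162, 5, 15, 40], [0, 177, 5, 12, 30], [280, 205, 26, 20, 189], [292, 231, 18, 27, 224], [21, 318, 10, 5, 26], [16, 342, 14, 4, 20], [51, 382, 10, 3, 17], [43, 393, 9, 5, 18], [0, 411, 12, 6, 38], [0, 417, 50, 63, 853], [113, 475, 9, 5, 21]]
```

```bash
python3 -c "
from plant import ticket
print(ticket.finish_job())"
```

```text
the job is handed in; nothing more can be done
None
```

The cartridge is at its service stop, the key is up, and the job is handed in; it reported no verdict.

- **Finding the dock:** I located it from its corners and key in the top view, with errors under 1 mm. The scene view agreed to about 2 mm.
- **Press and trap:** I set the fingers 60 mm apart and pressed the key slowly. The cartridge popped against the waiting finger. I held it there with the key down for about 0.5 s; the 0.16 N·m moment and the pictures fit a trapped cartridge.
- **Release:** I let the key up before moving the finger away along dock +x, then raised the hand clear.

**Last checks:**
- The cartridge's front face is at dock x 63.9 to 64.9 mm, so it is about 34.4 mm out and square in the channel.
- A second estimate, from the rear edge, gave about 32.5 mm of travel. Both are within 31 to 38 mm.
- The key looks fully up in the last picture.
- The hand touches nothing; the last force reading was about 1 N, which is noise.
- The spool, hex holder and scraper show no change in the top view. The arm's image covered the left edge of the view near the tub, but nothing came close to the tub.

At the end of the release the finger read about 5 N along +x, more than the 2 to 3.5 N from the spring alone. I didn't find out why, but the cartridge stayed on the deck.

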